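Make up the lock-up kit and the proofing kit on their kit boards

ROBOT

A 6-joint arm with a two-finger parallel gripper is mounted at the origin on a cart in front of the work surface, level with it; the furniture and walls round the work are solid. World frame = base frame: x ahead of the robot, y to its left, z up, the work surface at z = 0. Lengths are in m, angles in rad, forces in N, time in s.
With the tool pointing down it reaches from about 0.325 to 0.775 m from the base axis. Payload 9.3 kg.
Tool frame: the origin (TCP) lies midway between the tips of the shut fingers; the grasp point (between the pads) lies 19 mm behind it; z points along the fingers, y is the line along which they close (so a half turn about z gives the same grasp; the last joint's range is limited). The gripper opens to 85 mm and grips with 20 to 120 N. Pads are 22 mm wide; open, the fingers measure 114 mm over their backs; the gripper's body (76 mm by 85 mm) begins 54 mm behind the grasp point. The pads swing forward as they close: fully open they stand 13 mm farther back than shut.
Start: joints at [1.069, 0.259, 0.021, 1.334, 0, 1.418], TCP at [0.188, 0.517, 0.231] pointing down, gripper open.
Joint ranges: [-3.04, 3.04], [-0.91, 1.82], [-1.04, 1.36], [-1.92, 1.95], [-1.52, 1.45], [-3.14, 3.14]. Speed limits (rad/s): [2.22, 2.22, 2.79, 3.14, 3.14, 3.14].

INTERFACE

Orientations are given as a unit quaternion [w, x, y, z].
In Python, from rig import bot gives the robot as it stands. The module is installed in compiled form; this text tells all that it offers.
- The arm moves only by the tool move_arm, never from a script. Its argument "deltas" is a list that holds one entry, the list of rows, each a list of 6 numbers: the shift along the tool's x, y, z in units of 20 mm (1.0 is 20 mm), then the turn, a rotation vector about the tool's x, y, z in units of 0.08 rad (1.0 is 0.08 rad). In form: [[[x, y, z, wx, wy, wz], ...]]. A call has 1 to 20 rows; each row shifts and turns the commanded pose from where the row before left it, along the tool's axes as they then stand; what a row does not reach is not made up. A row lasts 1/12 s, in which the tool goes at most 41.7 mm and 7.16 degrees, less where a joint would pass 70% of its speed; a pose out of reach is approached as far as the arm can. A call with a number of a shift or a turn outside -1 to 1 is refused whole. A call with a gripper value outside its range is refused whole. "fingers" is the closure, from -1 (fully open) to 1 (shut), set as the call begins (left out, the last holds). The fingers move at their own pace and stop on an object; the grip force is fixed at half the most. Time passes only in rows, so rows that do not move let the fingers close. It gives the time, the measured TCP pose, the force, the opening and the grip force at its end, in the units of the state.
- bot.read_state(): the state, without advancing time (a new reading comes with each control period).
- bot.get_image(name): name is "scene" or "side" or "wrist"; returns (picture, depth): 400x640x3 uint8, red, green, blue; 400x640 float32, m along the optical axis (not along the pixel's ray), 0 where there is no reading.
- bot.get_calibration(name): a dict with "fx", "fy", "cx", "cy" (pixels), "world_from_camera" (4x4, takes a point from camera to world coordinates). Camera axes: x right, y down, z forward; pixel columns grow to the right and rows downward; lengths in m; the calibration is good to about 2 mm. The wrist camera is an equidistant fisheye: a pixel r from the principal point sees the ray r / f radians off the axis. A picture is of the moment at which its call begins: read the wrist's pose just before it. get_calibration takes no time and is no camera call; for the wrist camera it gives the pose at the moment of the call.
- bot.job_done(): hands the job in; it is judged then, once.
Trained networks look in the newest picture that a camera, given by its name, has taken for a name from the list of things; names that differ only in an ending like _2 or _b are one class to them, and where a whole thing is asked for, a point or a joint stands for the part that bears it (a point fixed in the world has none). Each returns a list of dicts, best first, with "score" (0 to 1); they miss things now and then, are a little off and sometimes report something else, mostly with a low value. They report only what shows in the picture. A call takes as long as a camera call. They do not tell look-alikes from the thing itself.
- bot.recognise(name, camera): "box" ([left, top, right, bottom] in pixels, round what is visible of it).
- bot.cut_out(name, camera): "mask" (400x640 bool, what is visible of it) and "box" ([left, top, right, bottom] in pixels, round what is visible of it).
- bot.landmark_of(name, camera): "at" ([column, row] in pixels: a listed point, or the origin of a listed thing).
The state is a dict: "t": time; "joints": joint angles; "qvel": joint speeds; "tau": joint torques, N m; "tool_pos": TCP position; "orientation": TCP orientation; "contact_force": force on the tool from outside, world axes, zero at the start; "torque": the same for the moment, N m; "width": opening from 0.0 (shut) to 1.0 (fully open); "grip_force": force on a finger pad.
Only numpy, scipy, OpenCV 4.12 (cv2) and the standard library are available. Lean on these libraries where they do the work, as an engineer would, in place of code of your own. Each camera call takes 0.05 s, during which the arm holds its last target. There are 200 camera calls.

TASK

Make up the two kits from the tools lying on the bench: on the wide three-recess board the longer steel bar, the T-shaped quoin key and the quoin, and on the narrow board the bone folder and the loupe. Each must lie fully down in the recess cut for it, the loupe upright, and nothing held at the end. Leave the shorter steel bar and the note pad where they are.

Things in the scene. Friction and masses are not known exactly. Their poses are not given: they have to be found in the camera images.
- lockup_board: Lock-up kit board: wider, plywood, 152 (x) by 206 (y) by 12 mm, three recesses side by side, each about 7 mm free round its tool. Origin: centre of the underside; z up. 4 mm felt-faced base, rail tops at z 12: recesses are 8 mm deep. A finger groove just as deep, 46 mm wide about x = 0, open at both ends, runs along y through the recesses. Fixed; x points ahead within 0.2 rad.
- proof_board: Proofing kit board: narrower, plywood, 184 (x) by 120 (y) by 12 mm, a long recess and a round one, 7 mm free all round. Origin: centre of the underside; z up. 4 mm felt-faced base, rail tops at z 12: recesses are 8 mm deep. A finger groove just as deep, 46 mm wide about x = 0, open at both ends, runs along y through the long recess. Fixed; x points to robot's left within 0.2 rad.
- long_bar: Longer of two flat dark steel bars with a small hole: 34 (x) by 112 (y) by 10 mm, 0.25 kg. Origin: centre of the underside, z up. Its recess is the large plain one on lockup_board, 126 mm along board x by 48 mm along board y, centre at board x 0, y +67 mm; either way round.
- quoin_key: Steel T-shaped key lying flat, 11 mm high, 0.11 kg. Origin: on the stem's axis at mid length, underside. Stem 11 mm thick along y; its tip at y -47; cross handle 70 mm long along x at y +37 to +47 mm; balances at y +19. Its T recess on lockup_board: origin at board x +8, y -5 mm, key +y along board -x (handle at the board's -x side; cross part 84 mm wide, stem slot 25 mm).
- quoin: Small dark steel block (quoin) with a round socket in its top: 24 (x) by 52 (y) by 17 mm, 0.1 kg. Origin: centre of the underside. Its recess is the smallest on lockup_board, 66 mm along board x by 38 mm along board y, centre at board x 0, y -72 mm; either way round.
- bone_folder: Flat off-white bone folder: 20 (x) by 146 (y) by 8 mm, 30 g. Origin: centre of the underside. Its recess is the long one on proof_board, 160 mm along board x by 34 mm along board y, centre at board x 0, y +30 mm; either way round.
- loupe: Black standing loupe: round barrel 37 mm across, 38 mm tall, upright, 50 g. Origin: centre of the foot; grip round the barrel. Its recess is the round one on proof_board, 51 mm across, beside the groove, centre at board x +52, y -27 mm.
- short_bar: Shorter steel bar: 34 (x) by 85 (y) by 10 mm, otherwise like the longer one. Belongs to neither kit and stays where it is. Origin: centre of the underside.
- note_pad: White paper pad, 76 (x) by 53 (y) by 14 mm, lying on the bench behind the right-hand board; a bystander that stays where it is. Origin: centre of the underside.
- lever_ball (a point): Centre of the red ball, 34 mm across, on the fixed lever of the green bench corner rounder; the lever slopes from it away from the robot, and down. An obstacle that overhangs the bench between the two boards: keep arm and gripper clear of it when passing.
Things that resemble listed ones, but are neither listed nor needed, are in the scene too. What is shaped like the quoin but red is not meant.

How it is judged:
At the end, for the whole second after the job is handed in: All five tools lie on the floor of their own recess, released and at rest: origin within 12 mm of its place along each board axis, underside less than 7.5 mm above the board's underside, tilt under 0.12 rad, long axis within 0.4 rad of the recess (x of long_bar in the frame of lockup_board between -0.012 and 0.012 m and y of long_bar in the frame of lockup_board between 0.055 and 0.079 m and z of each of long_bar, quoin_key, quoin in the frame of lockup_board below 0.0075 m and angle between each of long_bar, quoin_key, quoin, bone_folder, loupe's own z axis and vertical below 0.12 rad and linear speed of each of long_bar, quoin_key, quoin, bone_folder, loupe below 0.02 m/s and angular speed of each of long_bar, quoin_key, quoin, bone_folder, loupe below 0.2 rad/s and angle between the y axis of each of long_bar, quoin_key, quoin and the x axis of lockup_board, either way round below 0.4 rad and x of quoin_key in the frame of lockup_board between -0.004 and 0.02 m and y of quoin_key in the frame of lockup_board between -0.017 and 0.007 m and x of quoin in the frame of lockup_board between -0.012 and 0.012 m and y of quoin in the frame of lockup_board between -0.084 and -0.06 m and x of bone_folder in the frame of proof_board between -0.012 and 0.012 m and y of bone_folder in the frame of proof_board between 0.018 and 0.042 m and z of each of bone_folder, loupe in the frame of proof_board below 0.0075 m and angle between the y axis of bone_folder and the x axis of proof_board, either way round below 0.4 rad and x of loupe in the frame of proof_board between 0.04 and 0.064 m and y of loupe in the frame of proof_board between -0.039 and -0.015 m); the robot touches nothing.
It fails at once if the shorter bar is moved by more than 30 mm (distance of short_bar from where it was at the start of the episode above 0.03 m).
It fails at once if the note pad is moved by more than 30 mm (distance of note_pad from where it was at the start of the episode above 0.03 m).
It also fails if it takes over 112 s, if anything falls off the work surface, if the arm or the gripper's body presses on something with over 40 N, if the wrist force passes 120 N, or if a joint passes its speed limit or range.

## Working session

There is one attempt and no reset: what is moved stays moved. The work goes in short steps, Python scripts to look and compute and a tool call to move; the robot and the scene stay as the last step left them, time stands still between calls to the robot, and variables do not carry over. Pictures are saved under pics/ and viewed, at most 14 in all, crops included, and the job is handed in when it is done.

Besides the shell and the picture viewer there is one more tool, called after "Request:" in YAML: its name, and indented under it one key for each argument. move_arm: Moves the arm, as the interface text tells. Shifts and turns lie within -1 to 1; 1 stands for 20 mm of shift or 0.08 rad of turn. Its arguments: {"type":"object","properties":{"deltas":{"type":"array"},"fingers":{"type":"number"}},"required":["deltas"]}

```bash
mkdir -p pics; python3 - <<'E'
from rig import bot
import cv2,numpy as np
print(bot.read_state())
for n in("scene","side"):
    im,d=bot.get_image(n); cv2.imwrite(f"pics/{n}0.png",im[:,:,::-1]); np.savez(f"{n}0.npz",im=im,d=d)
    c=bot.get_calibration(n);print(n,c)
E
```

```text
{'t': 0.0, 'joints': array([ 1.06939072e+00,  2.59196150e-01,  2.07308486e-02,  1.33366579e+00,
       -1.36114118e-05,  1.41821865e+00]), 'qvel': array([ 0.00158427,  0.00059945, -0.0013771 , -0.00021154,  0.00022633,
       -0.00098937]), 'tau': array([ 4.30100772e-03, -5.55642307e+01,  3.44530213e+01,  1.36575280e-02,
        1.15420485e-04, -1.94899167e-05]), 'tool_pos': array([0.187848  , 0.51662732, 0.23065184]), 'orientation': array([-2.07915704e-04,  1.73530981e-01,  9.84828185e-01, -6.34207316e-04]), 'contact_force': array([-0.35212342, -0.18261738,  0.03294478]), 'torque': array([-0.01247789,  0.00395814, -0.02709256]), 'grip_force': 0.0, 'width': 1.0023975709928608}
scene {'fx': 472.82371333600605, 'fy': 472.82371333600605, 'cx': 317.2858846879635, 'cy': 203.85017320216312, 'world_from_camera': array([[ 0.74107293, -0.43344276,  0.51277508, -0.08386666],
       [-0.67141603, -0.48224276,  0.5627099 , -0.65900102],
       [ 0.00337953, -0.76129449, -0.64839747,  1.07587985],
       [ 0.        ,  0.        ,  0.        ,  1.        ]])}
side {'fx': 374.97805922356224, 'fy': 374.97805922356224, 'cx': 323.86012245722554, 'cy': 191.72431393684334, 'world_from_camera': array([[ 0.99904369, -0.00610947,  0.043294  ,  0.56779781],
       [-0.04221796, -0.39235013,  0.91884657, -0.73515025],
       [ 0.01137274, -0.91979566, -0.39223285,  0.53529565],
       [ 0.        ,  0.        ,  0.        ,  1.        ]])}
```

View pics/scene0.png

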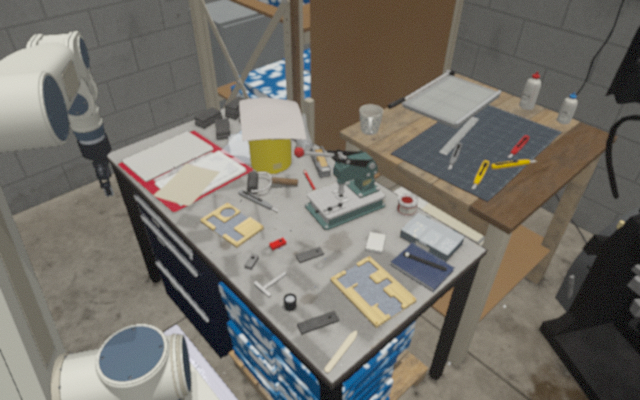

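View pics/side0.png

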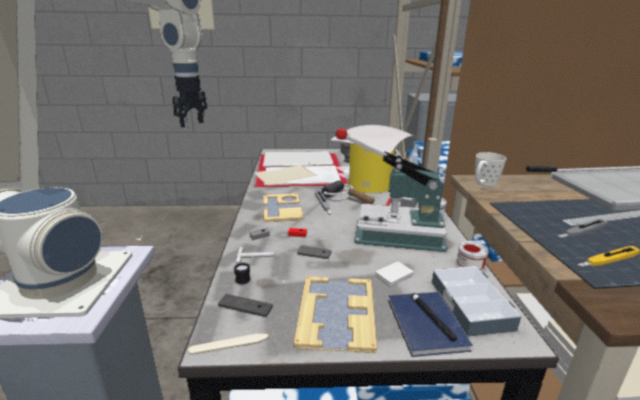

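The scene view shows:
- **Bars:** the longer at (318,322) and the shorter at (309,255).
- **Quoin:** the dark one at (252,261). Its look-alike is the red one at (277,244).
- **Other tools:** key (268,285), loupe (290,300), folder (341,352).
- **Boards:** lockup (373,290) and proof (231,223).
- **Obstacle and bystander:** red ball (299,152), pad (376,242).

The side view agrees: long bar (245,305), short bar (314,252), key (254,254), quoin (260,233), loupe (242,272).

```bash
cat > h.py <<'E'
from rig import bot
import cv2,numpy as np
def pts(d,c,m):
    v,u=np.nonzero(m&(d>0)); z=d[v,u]
    P=np.c_[(u-c['cx'])/c['fx']*z,(v-c['cy'])/c['fy']*z,z]
    T=c['world_from_camera']; return P@T[:3,:3].T+T[:3,3]
def rect(P,zlo=.004,zhi=.1):
    Q=P[(P[:,2]>zlo)&(P[:,2]<zhi)]
    if len(Q)<5: return None
    r=cv2.minAreaRect((Q[:,:2]*1000).astype(np.float32)); b=cv2.boxPoints(r)
    e=[b[1]-b[0],b[2]-b[1]]; e.sort(key=np.linalg.norm); L=e[1]
    return dict(c=np.round(r[0],1),size=[round(float(np.linalg.norm(x)),1) for x in e],ang=round(float(np.arctan2(L[1],L[0])),3),zmed=round(float(np.median(Q[:,2]))*1000,1),mean=np.round(Q[:,:2].mean(0)*1000,1),n=len(Q))
E
python3 - <<'E'
from h import *
for n in("scene","side"):
    c=bot.get_calibration(n); f=np.load(f"{n}0.npz")
    for o in"lockup_board proof_board long_bar quoin_key quoin bone_folder loupe short_bar note_pad lever_ball".split():
        if o!="lever_ball":
          for r in bot.cut_out(o,n)[:3]:
            if r["score"]<.3: continue
            print(n,o,round(r["score"],2),np.round(r["box"]),rect(pts(f["d"],c,r["mask"])))
        else:
          for r in bot.landmark_of(o,n)[:1]:
            u,v=map(int,np.round(r["at"])); m=np.zeros((400,640),bool); m[v-2:v+3,u-2:u+3]=1
            print(n,o,round(r["score"],2),r["at"],np.median(pts(f["d"],c,m),0))
E
```

```text
scene lockup_board 0.85 [326. 256. 416. 327.] {'c': array([ 625.6, -117.1]), 'size': [154.6, 208.8], 'ang': 1.463, 'zmed': 9.9, 'mean': array([ 622.1, -126.8]), 'n': 2115}
scene proof_board 0.92 [203. 204. 262. 247.] {'c': array([482.9, 384. ]), 'size': [123.9, 191.0], 'ang': -1.467, 'zmed': 9.8, 'mean': array([483.4, 378.2]), 'n': 1072}
scene proof_board 0.48 [299. 312. 342. 334.] {'c': array([434.5, -95.3]), 'size': [38.5, 112.1], 'ang': -0.312, 'zmed': 9.3, 'mean': array([432.5, -95.8]), 'n': 468}
scene long_bar 0.64 [301. 310. 342. 332.] {'c': array([434.3, -96.1]), 'size': [37.0, 112.0], 'ang': -0.333, 'zmed': 9.3, 'mean': array([433.1, -96.6]), 'n': 444}
scene quoin_key 0.69 [257. 277. 284. 297.] {'c': array([422.3, 104.7]), 'size': [55.4, 94.2], 'ang': 0.38, 'zmed': 9.6, 'mean': array([415.9,  93.9]), 'n': 120}
scene quoin 0.73 [246. 255. 259. 268.] {'c': array([429.6, 200.8]), 'size': [27.6, 54.7], 'ang': 0.609, 'zmed': 15.1, 'mean': array([428.4, 199. ]), 'n': 130}
scene quoin 0.66 [269. 238. 284. 250.] {'c': array([537.1, 208.1]), 'size': [29.0, 53.4], 'ang': -0.158, 'zmed'
[... 1777 characters left out ...]
, 'zmed': 14.9, 'mean': array([429.8, 197. ]), 'n': 149}
side bone_folder 0.87 [188. 332. 268. 354.] {'c': array([ 420.4, -200.3]), 'size': [20.7, 141.7], 'ang': 0.194, 'zmed': 7.7, 'mean': array([ 419.5, -202.3]), 'n': 620}
side loupe 0.83 [232. 262. 250. 282.] {'c': array([414.6,  -4. ]), 'size': [34.8, 35.4], 'ang': 1.1, 'zmed': 31.1, 'mean': array([415.5,  -9.1]), 'n': 296}
side short_bar 0.51 [296. 244. 333. 258.] {'c': array([582.4, 105.8]), 'size': [37.6, 84.6], 'ang': -0.323, 'zmed': 9.8, 'mean': array([582., 103.]), 'n': 279}
side note_pad 0.7 [378. 258. 411. 285.] {'c': array([771. ,   4.2]), 'size': [54.3, 77.1], 'ang': 0.574, 'zmed': 13.4, 'mean': array([770.3,  -1.2]), 'n': 495}
```

```bash
python3 - <<'E'
from h import *
from scipy.optimize import minimize
A=[]
for n in("scene","side"):
    c=bot.get_calibration(n); f=np.load(f"{n}0.npz"); im=f["im"].astype(int)
    P=pts(f["d"],c,np.ones((400,640),bool))
    K=P[(abs(P[:,0]-422)<1e9)&(abs(P[:,0]-.425)<.08)&(abs(P[:,1]-.1)<.062)&(P[:,2]>.0055)&(P[:,2]<.03)]*1000
    print(n,len(K),rect(K/1000))
    # T distance
    def sd(q,cx,cy,hx,hy):
        d=np.abs(q-[cx,cy])-[hx,hy]; return np.linalg.norm(np.maximum(d,0),axis=1)
    def cost(p,K):
        s,co=np.sin(p[2]),np.cos(p[2]); d=K[:,:2]-p[:2]; q=np.c_[d@[co,s],d@[-s,co]]
        a=np.minimum(sd(q,0,-5,5.5,42),sd(q,0,42,35,5)); 
        a=np.minimum(a,8)
        return (a**2).mean()+.02*((q[:,0].max()-35)**2+(q[:,0].min()+35)**2+(q[:,1].min()+47)**2+(q[:,1].max()-47)**2)/10
    best=min((minimize(cost,[420+dx,100,a],args=(K,),method="Nelder-Mead") for a in np.arange(0,6.3,.4) for dx in(-10,10)),key=lambda r:r.fun)
    print("key",best.x,best.fun)
    red=(im[...,0]>140)&(im[...,1]<60)&(im[...,2]<70)
    R=pts(f["d"],c,red); R=R[(R[:,2]>.05)&(R[:,0]<1.0)]; print("red high",len(R),np.median(R,0),R.min(0),R.max(0))
    H=P[(P[:,2]>.06)&(P[:,2]<.5)&(P[:,0]>.3)&(P[:,0]<.85)&(P[:,1]>-.3)&(P[:,1]<.6)]
    for y0 in np.arange(-.3,.6,.05):
        q=H[(H[:,1]>=y0)&(H[:,1]<y0+.05)]
        if len(q)>5: print(round(y0,2),len(q),"xmin",q[:,0].min().round(3),"zmax",q[:,2].max().round(3))
E
```

```text
scene 168 {'c': array([415.3,  79.3]), 'size': [78.5, 112.9], 'ang': -0.327, 'zmed': 9.4, 'mean': array([414.5,  95.5]), 'n': 168}
key [432.02034524  95.03732903   1.53795714] 6.259084266489074
red high 24 [0.65130705 0.22707924 0.29294861] [0.64362848 0.03706786 0.05260664] [0.96892797 0.23723759 0.29842033]
0.1 8 xmin 0.725 zmax 0.069
0.15 624 xmin 0.707 zmax 0.24
0.2 489 xmin 0.643 zmax 0.306
0.4 144 xmin 0.76 zmax 0.2
0.45 355 xmin 0.686 zmax 0.21
0.5 1085 xmin 0.646 zmax 0.212
0.55 519 xmin 0.665 zmax 0.21
side 175 {'c': array([421.6, 107.3]), 'size': [64.7, 96.5], 'ang': 0.415, 'zmed': 9.9, 'mean': array([420.4,  93.4]), 'n': 175}
key [432.4204303   95.34154944   1.61651125] 0.012143308980337336
red high 42 [0.65719329 0.22490168 0.29375156] [0.64825595 0.21958263 0.28721861] [0.66709961 0.23285641 0.30024153]
0.15 1171 xmin 0.708 zmax 0.239
0.2 519 xmin 0.641 zmax 0.304
0.4 115 xmin 0.776 zmax 0.199
0.45 226 xmin 0.688 zmax 0.207
0.5 1044 xmin 0.646 zmax 0.208
0.55 226 xmin 0.662 zmax 0.207
```

```bash
python3 - <<'E'
import cv2,numpy as np
a=cv2.imread("pics/scene0.png")[190:370,190:430]; b=cv2.imread("pics/side0.png")[190:360,180:390]
a=cv2.resize(a,(480,360)); b=cv2.resize(b,(int(210*360/170)*7//10,360*7//10)); 
b=cv2.copyMakeBorder(b,0,360-b.shape[0],0,0,cv2.BORDER_CONSTANT)
cv2.imwrite("pics/crop1.png",np.hstack([a,b]))
E
```

```text
(no output)
```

View pics/crop1.png

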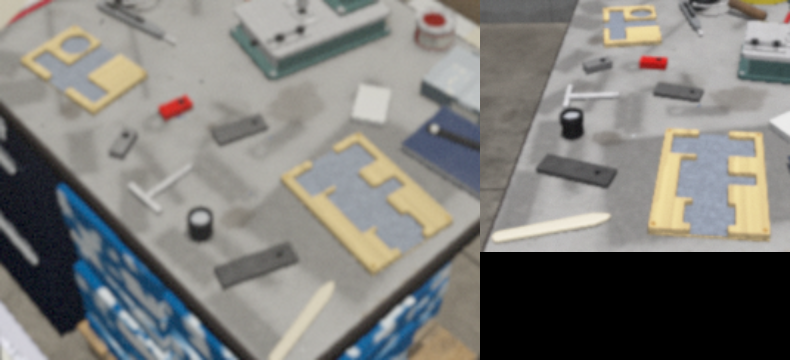

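The crop confirms the choices: the dark quoin (122,143) rather than the red one (175,107), and the longer bar (257,264) rather than the shorter one (240,130). The key's handle faces the robot. The ball is at about (0.655, 0.227, 0.29), clear of lanes at x < 0.55.

```bash
cat > plan.py <<'E'
import sys,numpy as np
from rig import bot
# usage: x y z closing(rad) [N]  -> constant row reaching the target (mm)
x,y,z,cl=map(float,sys.argv[1:5])
s=bot.read_state(); p=s["tool_pos"]*1000; w,a,b,c=s["orientation"]
X=np.array([1-2*(b*b+c*c),2*(a*b+w*c)]); al=np.arctan2(X[1],X[0]); Z=np.array([2*(a*c+w*b),2*(b*c-w*a),1-2*(a*a+b*b)])
d=(cl+np.pi/2-al+np.pi/2)%np.pi-np.pi/2
if len(sys.argv)>6: d+=np.pi*float(sys.argv[6])
D=np.array([x,y,z])-p
N=int(sys.argv[5]) if len(sys.argv)>5 and int(sys.argv[5])>0 else int(np.ceil(max(abs(D[:2]).max()/18,np.linalg.norm(D[:2])/19,abs(D[2])/19,abs(d)/.079,1)))
th=al+d/N*np.arange(N); M=np.array([[np.cos(th).sum(),np.sin(th).sum()],[np.sin(th).sum(),-np.cos(th).sum()]])
u=np.linalg.solve(M,D[:2])/20
print("t",round(s["t"],1),"pos",p.round(1),"close",round(al-np.pi/2,3),"tz",Z.round(3),"rot",round(d,3),"j6",s["joints"][5].round(2),"w",round(s["width"],2))
print(N,"rows",np.round([u[0],u[1],-D[2]/20/N,0,0,-d/N/.08],3).tolist())
E
python3 plan.py 429.5 200 100 2.10
```

```text
t 1.1 pos [188.  516.9 231.3] close 1.222 tz [-0.  0. -1.] rot 0.878 j6 1.42 w 1.0
21 rows [-0.539, -0.818, 0.313, 0.0, 0.0, -0.523]
```

Request:
move_arm:
  deltas:
    - [[-0.54,-0.82,0.31,0,0,-0.55],[-0.54,-0.82,0.31,0,0,-0.55],[-0.54,-0.82,0.31,0,0,-0.55],[-0.54,-0.82,0.31,0,0,-0.55],[-0.54,-0.82,0.31,0,0,-0.55],[-0.54,-0.82,0.31,0,0,-0.55],[-0.54,-0.82,0.31,0,0,-0.55],[-0.54,-0.82,0.31,0,0,-0.55],[-0.54,-0.82,0.31,0,0,-0.55],[-0.54,-0.82,0.31,0,0,-0.55],[-0.54,-0.82,0.31,0,0,-0.55],[-0.54,-0.82,0.31,0,0,-0.55],[-0.54,-0.82,0.31,0,0,-0.55],[-0.54,-0.82,0.31,0,0,-0.55],[-0.54,-0.82,0.31,0,0,-0.55],[-0.54,-0.82,0.31,0,0,-0.55],[-0.54,-0.82,0.31,0,0,-0.55],[-0.54,-0.82,0.31,0,0,-0.55],[-0.54,-0.82,0.31,0,0,-0.55],[-0.54,-0.82,0.31,0,0,-0.55]]
  fingers: -0.1

```text
t: 2.77
tool_pos: [0.4193, 0.2138, 0.1071]
orientation: [0.0, -0.263, 0.965, 0.0]
contact_force: [0.1, -0.8, -0.1]
width: 0.551
grip_force: 0.0
```

```bash
python3 plan.py 429.5 200 40 2.10; python3 - <<'E'
from h import *
c=bot.get_calibration("wrist"); im,d=bot.get_image("wrist"); cv2.imwrite("pics/w1.png",im[:,:,::-1]); print(c)
for r in bot.cut_out("quoin","wrist")[:3]: print(r["score"],r["box"])
E
```

```text
t 2.8 pos [419.3 213.8 107.1] close -4.179 tz [ 0.  0. -1.] rot -0.004 j6 -0.24 w 0.55
4 rows [-0.022, -0.214, 0.839, 0.0, 0.0, 0.012]
{'fx': 309.70691628693146, 'fy': 309.70691628693146, 'cx': 324.2716782704473, 'cy': 201.91922989443395, 'world_from_camera': array([[-5.08353453e-01,  8.23400271e-01,  2.52168121e-01,
         3.55872440e-01],
       [ 8.61148510e-01,  4.86105837e-01,  1.48742593e-01,
         1.76307028e-01],
       [-1.05704374e-04,  2.92768012e-01, -9.56183497e-01,
         2.49978574e-01],
       [ 0.00000000e+00,  0.00000000e+00,  0.00000000e+00,
         1.00000000e+00]])}
0.88 [287.7, 174.2, 319.5, 238.7]
0.5 [273.5, 283.1, 282.3, 304.9]
```

View pics/w1.png

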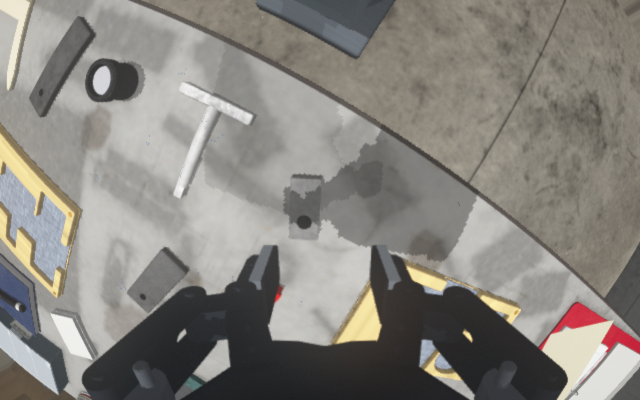

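The wrist view shows the quoin (303,206) standing straight between the fingers, with the key at (210,125), the loupe at (112,80) and the red quoin hidden behind the left finger. Next I'll measure precisely with the fisheye model.

```bash
cat >> h.py <<'E'
def wpts(d,c):
    v,u=np.mgrid[0:400,0:640]; x=u-c['cx']; y=v-c['cy']; r=np.hypot(x,y)+1e-9; t=np.tan(np.minimum(r/c['fx'],1.45))
    P=np.stack([x/r*t*d,y/r*t*d,d],-1); T=c['world_from_camera']; return P@T[:3,:3].T+T[:3,3]
def wrist(names,img=None,zlo=.005):
    c=bot.get_calibration("wrist"); im,d=bot.get_image("wrist"); P=wpts(d,c)
    if img: cv2.imwrite(img,im[:,:,::-1])
    for o in names:
        for r in bot.cut_out(o,"wrist")[:2]:
            if r["score"]>.3: print(o,round(r["score"],2),np.round(r["box"]),rect(P[r["mask"]&(d>0)],zlo))
    return im,d,P
def keyfit(K):
    from scipy.optimize import minimize
    def sd(q,cx,cy,hx,hy):
        d=np.abs(q-[cx,cy])-[hx,hy]; return np.linalg.norm(np.maximum(d,0),axis=1)
    def cost(p):
        s,co=np.sin(p[2]),np.cos(p[2]); e=K[:,:2]-p[:2]; q=np.c_[e@[co,s],e@[-s,co]]
        a=np.minimum(sd(q,0,-5,5.5,42),sd(q,0,42,35,5)); a=np.minimum(a,8)
        e2=[np.percentile(q[:,0],1)+34,np.percentile(q[:,0],99)-34,np.percentile(q[:,1],1)+46,np.percentile(q[:,1],99)-46]
        return (a**2).mean()+.02*np.square(e2).sum()
    m=K[:,:2].mean(0)
    return min((minimize(cost,[m[0]+dx,m[1],a],method="Nelder-Mead") for a in np.arange(0,6.3,.4) for dx in(-12,12)),key=lambda r:r.fun)
E
python3 - <<'E'
from h import *
im,d,P=wrist(["quoin","quoin_key","loupe","proof_board","long_bar"])
m=(abs(P[...,0]-.43)<.075)&(abs(P[...,1]-.095)<.06)&(P[...,2]>.0055)&(P[...,2]<.02)&(d>0)
r=keyfit(P[m]*1000); print(r.x,r.fun,m.sum(),"floor",np.median(P[190:230,240:270,2]))
E
```

```text
quoin 0.97 [291. 171. 321. 238.] {'c': array([431.1, 201.8]), 'size': [24.3, 52.2], 'ang': 0.482, 'zmed': 16.3, 'mean': array([429.2, 201.2]), 'n': 1903}
quoin 0.48 [275. 282. 284. 305.] {'c': array([517.1, 221.8]), 'size': [5.2, 10.1], 'ang': 0.287, 'zmed': 15.4, 'mean': array([515.8, 221.1]), 'n': 68}
quoin_key 0.93 [174.  84. 259. 199.] {'c': array([433.9,  97.8]), 'size': [70.1, 94.4], 'ang': 0.034, 'zmed': 10.6, 'mean': array([415.3,  98.6]), 'n': 2153}
quoin_key 0.39 [  3. 124.  78. 296.] {'c': array([ 627.5, -105.1]), 'size': [153.7, 184.1], 'ang': 1.463, 'zmed': 11.7, 'mean': array([614.4, -86.4]), 'n': 4416}
loupe 0.74 [  2. 126.  78. 296.] {'c': array([ 627.7, -105.2]), 'size': [154.1, 184.1], 'ang': 1.463, 'zmed': 11.7, 'mean': array([614.6, -86.4]), 'n': 4422}
loupe 0.72 [ 85.  59. 141. 103.] {'c': array([ 4.15e+02, -3.00e-01]), 'size': [36.5, 36.5], 'ang': -1.334, 'zmed': 32.9, 'mean': array([413.8,   3.8]), 'n': 1827}
proof_board 0.55 [ 31.  17.  96. 118.] {'c': array([434.9, -94.6]), 'size': [36.3, 112.6], 'ang': -0.332, 'zmed': 10.1, 'mean': array([431.2, -90.9]), 'n': 2265}
long_bar 0.59 [ 29.  15.  96. 116.] {'c': array([434.8, -94.6]), 'size': [36.3, 112.4], 'ang': -0.332, 'zmed': 10.1, 'mean': array([431.2, -90.8]), 'n': 2257}
[433.14381639  98.39505647   1.60704589] 0.07691366968718998 2168 floor 0.0003382222901254367
```

```bash
python3 plan.py 431 201.5 2.5 2.053 6
```

```text
t 3.2 pos [418.  215.  107.6] close -4.181 tz [ 0.  0. -1.] rot -0.049 j6 -0.24 w 0.55
6 rows [-0.039, -0.151, 0.876, 0.0, 0.0, 0.103]
```

Request:
move_arm:
  deltas:
    - [[-0.06,-0.3,0.85,0,0,0.2],[-0.06,-0.3,0.85,0,0,0.2],[-0.06,-0.3,0.85,0,0,0.2],[-0.05,0,0.85,0,0,0],[0,0,0.85,0,0,0],[0,0,0.6,0,0,0],[0,0,0.4,0,0,0],[0,0,0,0,0,0],[0,0,0,0,0,0]]

```text
t: 3.92
tool_pos: [0.4312, 0.2014, 0.0025]
orientation: [-0.0, -0.239, 0.971, 0.0]
contact_force: [0.2, 0.1, 0.2]
width: 0.546
grip_force: 0.0
```

```bash
python3 plan.py 431 201.5 2.5 2.053 1
```

```text
t 3.9 pos [431.2 201.4   2.5] close -4.229 tz [-0. -0. -1.] rot -0.001 j6 -0.22 w 0.55
1 rows [0.007, 0.01, 0.001, 0.0, 0.0, 0.018]
```

Request:
move_arm:
  deltas:
    - [[0,0,0,0,0,0],[0,0,0,0,0,0],[0,0,0,0,0,0],[0,0,0,0,0,0],[0,0,0,0,0,0],[0,0,0,0,0,0],[0,0,-0.3,0,0,0],[0,0,-0.8,0,0,0],[0,0,-1,0,0,0],[0,0,-1,0,0,0],[0,0,-1,0,0,0]]
  fingers: 1

```text
t: 4.83
tool_pos: [0.4313, 0.2011, 0.0859]
orientation: [0.0, -0.239, 0.971, -0.0]
contact_force: [0.6, 0.1, -1.6]
width: 0.262
grip_force: 59.0
```

```bash
python3 plan.py 617.5 -189.2 80 1.461
```

```text
t 4.8 pos [431.3 201.1  85.9] close -4.229 tz [ 0.  0. -1.] rot -0.593 j6 -0.22 w 0.26
23 rows [-0.232, -0.925, 0.013, 0.0, 0.0, 0.322]
```

Request:
move_arm:
  deltas:
    - [[-0.23,-0.93,0,0,0,0.32],[-0.23,-0.93,0,0,0,0.32],[-0.23,-0.93,0,0,0,0.32],[-0.23,-0.93,0,0,0,0.32],[-0.23,-0.93,0,0,0,0.32],[-0.23,-0.93,0,0,0,0.32],[-0.23,-0.93,0,0,0,0.32],[-0.23,-0.93,0,0,0,0.32],[-0.23,-0.93,0,0,0,0.32],[-0.23,-0.93,0,0,0,0.32],[-0.23,-0.93,0,0,0,0.32],[-0.23,-0.93,0,0,0,0.32],[-0.23,-0.93,0,0,0,0.32],[-0.23,-0.93,0,0,0,0.32],[-0.23,-0.93,0,0,0,0.32],[-0.23,-0.93,0,0,0,0.32],[-0.23,-0.93,0,0,0,0.32],[-0.23,-0.93,0,0,0,0.32],[-0.23,-0.93,0,0,0,0.32],[-0.23,-0.93,0,0,0,0.32]]

```text
t: 6.5
tool_pos: [0.6075, -0.1356, 0.085]
orientation: [0.0, 0.015, 1.0, -0.0]
contact_force: [0.0, 0.4, -0.7]
width: 0.262
grip_force: 59.0
```

```bash
python3 - <<'E'
from h import *
im,d,P=wrist(["lockup_board","bone_folder","long_bar","loupe"],"pics/w2.png")
E
python3 plan.py 617.5 -189.2 40 1.461 5
```

```text
lockup_board 0.65 [215. 127. 483. 314.] {'c': array([ 626.4, -117.4]), 'size': [151.7, 206.7], 'ang': 1.462, 'zmed': 12.0, 'mean': array([ 587.8, -126.5]), 'n': 17178}
bone_folder 0.71 [221.   2. 260.  60.] {'c': array([ 467.8, -189.6]), 'size': [19.9, 51.0], 'ang': 0.218, 'zmed': 8.0, 'mean': array([ 467. , -189.7]), 'n': 1333}
long_bar 0.81 [325.   1. 390.  54.] {'c': array([ 467.3, -106.9]), 'size': [34.6, 45.1], 'ang': -0.343, 'zmed': 10.2, 'mean': array([ 471.3, -107.4]), 'n': 2390}
t 6.8 pos [ 607.  -134.3   84.6] close 1.542 tz [-0.  0. -1.] rot -0.081 j6 -0.32 w 0.26
5 rows [-0.138, -0.541, 0.446, 0.0, 0.0, 0.203]
```

View pics/w2.png

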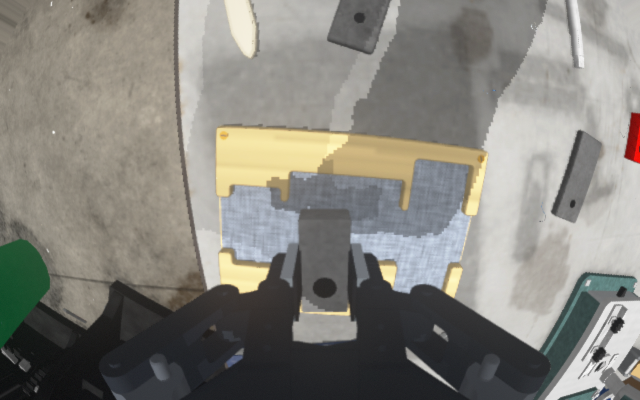

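The board is confirmed at (626.4, -117.4) mm with yaw -0.109, its recesses at image (250-440, 165-265). The quoin is gripped straight.

Request:
move_arm:
  deltas:
    - [[-0.17,-0.7,0,0,0,0.25],[-0.17,-0.7,0,0,0,0.25],[-0.17,-0.7,0.3,0,0,0.25],[-0.17,-0.63,0.6,0,0,0.25],[0,0,0.6,0,0,0],[0,0,0.6,0,0,0]]

```text
t: 7.25
tool_pos: [0.6175, -0.1918, 0.0404]
orientation: [-0.0, 0.056, 0.998, 0.0]
contact_force: [-0.4, -0.3, -1.3]
width: 0.264
grip_force: 59.1
```

```bash
python3 plan.py 618.6 -189.0 7 1.462 5
```

```text
t 7.2 pos [ 617.5 -191.8   40.4] close 1.459 tz [-0.001  0.    -1.   ] rot 0.003 j6 -0.32 w 0.26
5 rows [-0.008, 0.029, 0.334, 0.0, 0.0, -0.007]
```

Request:
move_arm:
  deltas:
    - [[-0.04,0.1,0.3,0,0,0],[0,0.04,0.4,0,0,0],[0,0,0.4,0,0,0],[0,0,0.3,0,0,0],[0,0,0.2,0,0,0],[0,0,0.05,0,0,0],[0,0,0,0,0,0]]

```text
t: 7.83
tool_pos: [0.6188, -0.1872, 0.0092]
orientation: [-0.0, 0.054, 0.999, 0.0]
contact_force: [-0.2, -0.3, -1.2]
width: 0.26
grip_force: 59.1
```

Request:
move_arm:
  deltas:
    - [[0,0,0,0,0,0],[0,0,0,0,0,0],[0,0,0,0,0,0],[0,0,0,0,0,0],[0,0,-0.3,0,0,0],[0,0,-0.7,0,0,0],[0,0,-1,0,0,0],[0,0,-1,0,0,0],[0,0,-1,0,0,0]]
  fingers: -0.1

```text
t: 8.58
tool_pos: [0.6187, -0.1872, 0.0907]
orientation: [0.0, 0.054, 0.999, -0.0]
contact_force: [0.2, 0.0, -0.2]
width: 0.55
grip_force: 0.0
```

```bash
python3 - <<'E'
from h import *
im,d,P=wrist(["quoin"],zlo=.016)
E
# key grip at key y=+8: origin (433.1,98.4) yaw 1.607
python3 plan.py 425.1 98.1 80 1.607
```

```text
quoin 0.92 [307. 172. 338. 245.] {'c': array([ 618.2, -186.6]), 'size': [23.8, 51.2], 'ang': -0.112, 'zmed': 20.3, 'mean': array([ 617.2, -186.4]), 'n': 2167}
t 8.7 pos [ 620.5 -188.    93.4] close 1.462 tz [ 0.006 -0.003 -1.   ] rot 0.145 j6 -0.31 w 0.55
19 rows [0.544, 0.732, 0.035, 0.0, 0.0, -0.095]
```

Request:
move_arm:
  deltas:
    - [[0.54,0.73,0,0,0,-0.1],[0.54,0.73,0,0,0,-0.1],[0.54,0.73,0,0,0,-0.1],[0.54,0.73,0,0,0,-0.1],[0.54,0.73,0,0,0,-0.1],[0.54,0.73,0,0,0,-0.1],[0.54,0.73,0,0,0,-0.1],[0.54,0.73,0,0,0,-0.1],[0.54,0.73,0,0,0,-0.1],[0.54,0.73,0,0,0,-0.1],[0.54,0.73,0,0,0,-0.1],[0.54,0.73,0,0,0,-0.1],[0.54,0.73,0,0,0,-0.1],[0.54,0.73,0,0,0,-0.1],[0.54,0.73,0,0,0,-0.1],[0.54,0.73,0,0,0,-0.1],[0.54,0.73,0,0,0,-0.1],[0.54,0.73,0,0,0,-0.1],[0.54,0.73,0,0,0,-0.1],[0,0,0,0,0,0]]
  fingers: 0.2

```text
t: 10.35
tool_pos: [0.4218, 0.0989, 0.0891]
orientation: [-0.001, -0.023, 1.0, 0.0]
contact_force: [0.2, 0.0, 0.0]
width: 0.401
grip_force: 0.0
```

```bash
python3 plan.py 425.1 98.1 2 1.607 5
```

```text
t 10.3 pos [421.8  98.9  89.1] close -4.667 tz [-0.001  0.001 -1.   ] rot -0.009 j6 -0.01 w 0.4
5 rows [-0.033, -0.009, 0.871, 0.0, 0.0, 0.023]
```

Request:
move_arm:
  deltas:
    - [[-0.16,-0.04,0.8,0,0,0.11],[0,0,1,0,0,0],[0,0,1,0,0,0],[0,0,0.8,0,0,0],[0,0,0.5,0,0,0],[0,0,0.25,0,0,0],[0,0,0,0,0,0]]

```text
t: 10.93
tool_pos: [0.4269, 0.0963, 0.0014]
orientation: [-0.001, -0.017, 1.0, -0.0]
contact_force: [0.4, -0.7, 0.3]
width: 0.4
grip_force: 0.0
```

Request:
move_arm:
  deltas:
    - [[0,0,0,0,0,0],[0,0,0,0,0,0],[0,0,0,0,0,0],[0,0,0,0,0,0],[0,0,0,0,0,0],[0,0,0,0,0,0],[0,0,-0.3,0,0,0],[0,0,-0.8,0,0,0],[0,0,-1,0,0,0],[0,0,-1,0,0,0],[0,0,-1,0,0,0]]
  fingers: 1

```text
t: 11.85
tool_pos: [0.427, 0.0966, 0.0855]
orientation: [-0.0, -0.017, 1.0, 0.0]
contact_force: [0.8, -0.7, -1.6]
width: 0.096
grip_force: 58.7
```

```bash
python3 - <<'E'
from h import *
im,d,P=wrist(["quoin_key"],"pics/w3.png",zlo=.05)
E
# key grip point at board (0,-5): 
python3 plan.py 625.9 -122.4 80 1.462
```

```text
quoin_key 0.78 [250. 180. 401. 348.] {'c': array([423.5, 108.9]), 'size': [66.2, 100.6], 'ang': 0.375, 'zmed': 93.1, 'mean': array([407.7,  96.2]), 'n': 5932}
t 11.9 pos [428.9  96.7  87.2] close -4.678 tz [ 0.005  0.    -1.   ] rot -0.143 j6 -0.0 w 0.09
16 rows [-0.638, -0.665, 0.022, 0.0, 0.0, 0.112]
```

View pics/w3.png

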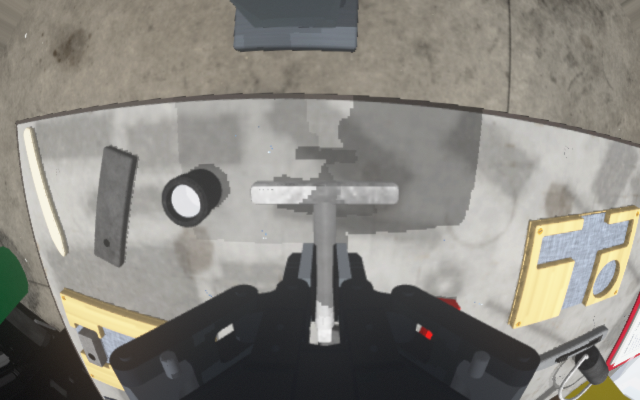

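The key is held straight, its handle at (325,192) toward the robot, and it is level.

Request:
move_arm:
  deltas:
    - [[-0.64,-0.67,0,0,0,0.11],[-0.64,-0.67,0,0,0,0.11],[-0.64,-0.67,0,0,0,0.11],[-0.64,-0.67,0,0,0,0.11],[-0.64,-0.67,0,0,0,0.11],[-0.64,-0.67,0,0,0,0.11],[-0.64,-0.67,0,0,0,0.11],[-0.64,-0.67,0,0,0,0.11],[-0.64,-0.67,0,0,0,0.11],[-0.64,-0.67,0,0,0,0.11],[-0.64,-0.67,0,0,0,0.11],[-0.64,-0.67,0,0,0,0.11],[-0.64,-0.67,0,0,0,0.11],[-0.64,-0.67,0,0,0,0.11],[-0.64,-0.67,0,0,0,0.11],[-0.64,-0.67,0,0,0,0.11],[0,0,0.6,0,0,0],[0,0,0.6,0,0,0],[0,0,0.6,0,0,0],[0,0,0,0,0,0]]

```text
t: 13.62
tool_pos: [0.6234, -0.1236, 0.0448]
orientation: [-0.003, 0.053, 0.999, 0.001]
contact_force: [-0.3, -0.1, -1.2]
width: 0.091
grip_force: 58.7
```

```bash
python3 plan.py 626.9 -122.5 6.5 1.462 5
```

```text
t 13.6 pos [ 623.4 -123.6   44.8] close 1.464 tz [-0.005  0.002 -1.   ] rot -0.002 j6 -0.22 w 0.09
5 rows [-0.034, 0.014, 0.383, 0.0, 0.0, 0.005]
```

Request:
move_arm:
  deltas:
    - [[-0.12,0.05,0.4,0,0,0],[-0.05,0,0.5,0,0,0],[0,0,0.5,0,0,0],[0,0,0.3,0,0,0],[0,0,0.2,0,0,0],[0,0,0,0,0,0],[0,0,0,0,0,0]]

```text
t: 14.2
tool_pos: [0.6286, -0.1233, 0.0102]
orientation: [-0.0, 0.053, 0.999, 0.0]
contact_force: [0.3, 0.1, -1.6]
width: 0.097
grip_force: 58.7
```

Request:
move_arm:
  deltas:
    - [[0,0,0,0,0,0],[0,0,0,0,0,0],[0,0,0,0,0,0],[0,0,0,0,0,0],[0,0,-0.3,0,0,0],[0,0,-0.7,0,0,0],[0,0,-1,0,0,0],[0,0,-1,0,0,0],[0,0,-1,0,0,0]]
  fingers: 0.4

```text
t: 14.95
tool_pos: [0.6285, -0.1233, 0.0917]
orientation: [0.0, 0.053, 0.999, -0.0]
contact_force: [0.3, 0.1, 0.1]
width: 0.299
grip_force: 0.0
```

```bash
python3 - <<'E'
from h import *
im,d,P=wrist(["quoin_key","quoin"],"pics/w4.png",zlo=.0133)
E
python3 plan.py 434.8 -95.2 80 1.235
```

```text
quoin_key 0.56 [277. 156. 375. 272.] {'c': array([ 634.5, -124.1]), 'size': [68.5, 93.2], 'ang': -0.116, 'zmed': 14.8, 'mean': array([ 613.5, -121.2]), 'n': 2202}
quoin 0.79 [613.  64. 640. 122.] {'c': array([538.2, 207. ]), 'size': [27.2, 52.5], 'ang': -0.188, 'zmed': 16.2, 'mean': array([538.2, 205.6]), 'n': 609}
t 15.1 pos [ 629.6 -123.7   92.4] close 1.464 tz [ 0.004 -0.001 -1.   ] rot -0.229 j6 -0.22 w 0.3
11 rows [0.895, -0.059, 0.057, 0.0, 0.0, 0.261]
```

View pics/w4.png

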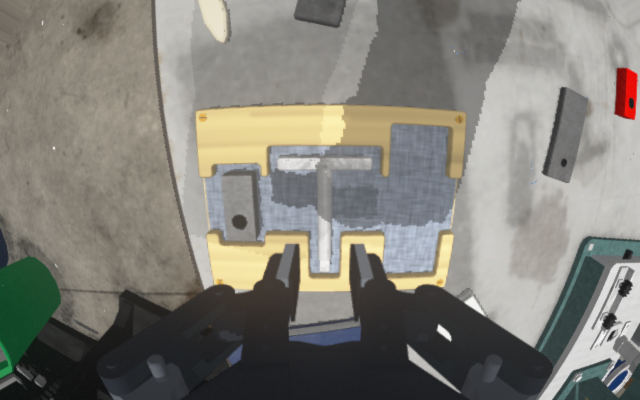

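The quoin (239,207) and the key (325,200) both lie down in their recesses. The long bar is next.

Request:
move_arm:
  deltas:
    - [[0.89,-0.06,0,0,0,0.26],[0.89,-0.06,0,0,0,0.26],[0.89,-0.06,0,0,0,0.26],[0.89,-0.06,0,0,0,0.26],[0.89,-0.06,0,0,0,0.26],[0.89,-0.06,0,0,0,0.26],[0.89,-0.06,0,0,0,0.26],[0.89,-0.06,0,0,0,0.26],[0.89,-0.06,0,0,0,0.26],[0.89,-0.06,0,0,0,0.26],[0.89,-0.06,0,0,0,0.26],[0,0,0.3,0,0,0],[0,0,0.3,0,0,0]]
  fingers: -0.25

```text
t: 16.18
tool_pos: [0.4343, -0.0953, 0.0779]
orientation: [0.0, 0.167, 0.986, -0.0]
contact_force: [0.4, 1.5, 0.4]
width: 0.624
grip_force: 0.0
```

```bash
python3 - <<'E'
from h import *
im,d,P=wrist(["long_bar","loupe","bone_folder"])
E
python3 plan.py 434.8 -95.2 2 1.235 5
```

```text
long_bar 0.86 [300. 136. 347. 282.] {'c': array([435.2, -95.7]), 'size': [34.3, 112.0], 'ang': -0.333, 'zmed': 10.3, 'mean': array([430.8, -94.1]), 'n': 6653}
loupe 0.65 [415. 126. 476. 183.] {'c': array([415.1,  -2.1]), 'size': [36.1, 36.9], 'ang': 0.831, 'zmed': 33.5, 'mean': array([413.7,  -4.2]), 'n': 2874}
bone_folder 0.79 [141. 163. 237. 286.] {'c': array([ 407.5, -202.3]), 'size': [19.7, 117.0], 'ang': 0.209, 'zmed': 8.0, 'mean': array([ 408.7, -201.3]), 'n': 2624}
t 16.4 pos [435.3 -95.6  77.8] close 1.236 tz [-0.001  0.    -1.   ] rot -0.001 j6 -0.07 w 0.63
5 rows [0.006, 0.002, 0.758, 0.0, 0.0, 0.002]
```

Request:
move_arm:
  deltas:
    - [[0,0,1,0,0,0],[0,0,1,0,0,0],[0,0,1,0,0,0],[0,0,0.5,0,0,0],[0,0,0.3,0,0,0],[0,0,0,0,0,0],[0,0,0,0,0,0]]

```text
t: 16.97
tool_pos: [0.4352, -0.0956, 0.0024]
orientation: [-0.0, 0.167, 0.986, 0.0]
contact_force: [0.1, -0.8, 0.4]
width: 0.622
grip_force: 0.0
```

Request:
move_arm:
  deltas:
    - [[0,0,0,0,0,0],[0,0,0,0,0,0],[0,0,0,0,0,0],[0,0,0,0,0,0],[0,0,0,0,0,0],[0,0,0,0,0,0],[0,0,-0.3,0,0,0],[0,0,-0.8,0,0,0],[0,0,-1,0,0,0],[0,0,-1,0,0,0],[0,0,-1,0,0,0]]
  fingers: 1

```text
t: 17.88
tool_pos: [0.4346, -0.0953, 0.0858]
orientation: [0.0, 0.167, 0.986, -0.0]
contact_force: [1.2, -1.0, -3.5]
width: 0.372
grip_force: 60.3
```

```bash
python3 - <<'E'
from h import *
im,d,P=wrist(["long_bar"],zlo=.05)
E
python3 plan.py 633.7 -50.8 80 1.462
```

```text
long_bar 0.81 [288. 146. 363. 345.] {'c': array([434.4, -94.6]), 'size': [34.4, 111.8], 'ang': -0.338, 'zmed': 92.6, 'mean': array([425.2, -91.4]), 'n': 12981}
t 18.0 pos [436.3 -96.1  87.5] close 1.236 tz [ 0.005 -0.002 -1.   ] rot 0.226 j6 -0.07 w 0.38
11 rows [-0.828, 0.407, 0.034, 0.0, 0.0, -0.257]
```

Held straight and level.

Request:
move_arm:
  deltas:
    - [[-0.83,0.41,0,0,0,-0.26],[-0.83,0.41,0,0,0,-0.26],[-0.83,0.41,0,0,0,-0.26],[-0.83,0.41,0,0,0,-0.26],[-0.83,0.41,0,0,0,-0.26],[-0.83,0.41,0,0,0,-0.26],[-0.83,0.41,0,0,0,-0.26],[-0.83,0.41,0,0,0,-0.26],[-0.83,0.41,0,0,0,-0.26],[-0.83,0.41,0,0,0,-0.26],[-0.83,0.41,0,0,0,-0.26],[0,0,0.6,0,0,0],[0,0,0.6,0,0,0],[0,0,0.6,0,0,0],[0,0,0,0,0,0],[0,0,0,0,0,0]]

```text
t: 19.32
tool_pos: [0.632, -0.0494, 0.0473]
orientation: [-0.001, 0.053, 0.999, 0.0]
contact_force: [-0.1, -0.2, -2.7]
width: 0.37
grip_force: 60.3
```

```bash
python3 plan.py 633.7 -50.8 7 1.462 5
```

```text
t 19.3 pos [632.  -49.4  47.3] close 1.464 tz [-0.002  0.    -1.   ] rot -0.002 j6 -0.1 w 0.37
5 rows [-0.018, -0.012, 0.403, 0.0, 0.0, 0.006]
```

Request:
move_arm:
  deltas:
    - [[-0.09,-0.06,0.5,0,0,0],[0,0,0.5,0,0,0],[0,0,0.4,0,0,0],[0,0,0.3,0,0,0],[0,0,0.25,0,0,0],[0,0,0,0,0,0],[0,0,0,0,0,0]]

```text
t: 19.9
tool_pos: [0.6343, -0.0509, 0.0091]
orientation: [-0.0, 0.053, 0.999, 0.0]
contact_force: [0.3, -0.0, -2.1]
width: 0.373
grip_force: 60.3
```

Request:
move_arm:
  deltas:
    - [[0,0,0,0,0,0],[0,0,0,0,0,0],[0,0,0,0,0,0],[0,0,0,0,0,0],[0,0,-0.3,0,0,0],[0,0,-0.7,0,0,0],[0,0,-1,0,0,0],[0,0,-1,0,0,0],[0,0,-1,0,0,0]]
  fingers: -0.2

```text
t: 20.65
tool_pos: [0.6344, -0.051, 0.0907]
orientation: [0.0, 0.053, 0.999, -0.0]
contact_force: [-0.4, -0.5, -0.7]
width: 0.599
grip_force: 0.0
```

```bash
python3 - <<'E'
from h import *
im,d,P=wrist(["long_bar","quoin_key","quoin"],"pics/w5.png",zlo=.013)
E
python3 plan.py 420.4 -200.5 80 1.775
```

```text
long_bar 0.7 [301. 133. 350. 274.] {'c': array([634.4, -50.6]), 'size': [34.2, 110.7], 'ang': -0.106, 'zmed': 14.3, 'mean': array([630.3, -49.9]), 'n': 5975}
quoin_key 0.87 [185. 162. 278. 276.] {'c': array([ 622.3, -134.1]), 'size': [64.7, 98.3], 'ang': -0.487, 'zmed': 14.8, 'mean': array([ 612.6, -120.1]), 'n': 2002}
quoin 0.95 [140. 174. 176. 238.] {'c': array([ 618.6, -186.5]), 'size': [25.8, 52.3], 'ang': -0.106, 'zmed': 20.1, 'mean': array([ 617.5, -184.3]), 'n': 1696}
quoin 0.77 [574.  49. 601. 115.] {'c': array([538.5, 207.2]), 'size': [26.1, 52.5], 'ang': -0.135, 'zmed': 16.3, 'mean': array([538.6, 205.9]), 'n': 932}
t 20.9 pos [634.7 -51.   90. ] close 1.464 tz [ 0.001 -0.    -1.   ] rot 0.311 j6 -0.11 w 0.6
14 rows [0.788, -0.507, 0.036, 0.0, 0.0, -0.277]
```

View pics/w5.png

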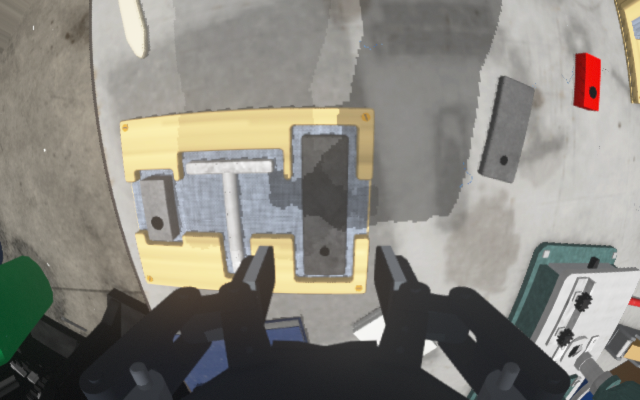

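The wide board is complete: quoin (157,207), key (230,200) and bar (325,205) are all seated. Now the folder.

Request:
move_arm:
  deltas:
    - [[0.79,-0.51,0,0,0,-0.28],[0.79,-0.51,0,0,0,-0.28],[0.79,-0.51,0,0,0,-0.28],[0.79,-0.51,0,0,0,-0.28],[0.79,-0.51,0,0,0,-0.28],[0.79,-0.51,0,0,0,-0.28],[0.79,-0.51,0,0,0,-0.28],[0.79,-0.51,0,0,0,-0.28],[0.79,-0.51,0,0,0,-0.28],[0.79,-0.51,0,0,0,-0.28],[0.79,-0.51,0,0,0,-0.28],[0.79,-0.51,0,0,0,-0.28],[0.79,-0.51,0,0,0,-0.28],[0.79,-0.51,0,0,0,-0.28],[0,0,0,0,0,0]]
  fingers: 0.1

```text
t: 22.1
tool_pos: [0.4176, -0.2027, 0.0884]
orientation: [-0.001, -0.103, 0.995, 0.0]
contact_force: [1.1, -0.7, 0.3]
width: 0.451
grip_force: 0.0
```

```bash
python3 - <<'E'
from h import *
im,d,P=wrist(["bone_folder"],zlo=.004)
E
python3 plan.py 420.4 -200.5 1.5 1.775 5
```

```text
bone_folder 0.58 [312. 119. 342. 294.] {'c': array([ 421. , -200.4]), 'size': [19.0, 143.7], 'ang': 0.219, 'zmed': 8.2, 'mean': array([ 415. , -201.5]), 'n': 3779}
t 22.2 pos [ 419.3 -201.8   88.7] close -4.507 tz [-0.001  0.001 -1.   ] rot -0.001 j6 -0.83 w 0.45
5 rows [-0.013, 0.01, 0.872, 0.0, 0.0, 0.003]
```

Request:
move_arm:
  deltas:
    - [[-0.06,0.06,0.9,0,0,-0.12],[0,0,1,0,0,0],[0,0,1,0,0,0],[0,0,0.8,0,0,0],[0,0,0.45,0,0,0],[0,0,0.2,0,0,0],[0,0,0,0,0,0],[0,0,0,0,0,0]]

```text
t: 22.87
tool_pos: [0.4213, -0.2003, 0.0026]
orientation: [0.0, -0.108, 0.994, -0.0]
contact_force: [-0.6, -0.2, 0.3]
width: 0.447
grip_force: 0.0
```

Request:
move_arm:
  deltas:
    - [[0,0,0,0,0,0],[0,0,0,0,0,0],[0,0,0,0,0,0],[0,0,0,0,0,0],[0,0,0,0,0,0],[0,0,0,0,0,0],[0,0,-0.3,0,0,0],[0,0,-0.8,0,0,0],[0,0,-1,0,0,0],[0,0,-1,0,0,0],[0,0,-1,0,0,0]]
  fingers: 1

```text
t: 23.78
tool_pos: [0.4207, -0.2003, 0.0859]
orientation: [0.0, -0.108, 0.994, -0.0]
contact_force: [-0.3, -0.1, -1.5]
width: 0.184
grip_force: 58.7
```

```bash
python3 - <<'E'
from h import *
im,d,P=wrist(["bone_folder"],zlo=.05)
E
python3 plan.py 452.2 380.7 100 3.253 40
```

```text
bone_folder 0.97 [305. 114. 346. 347.] {'c': array([ 413.6, -202.6]), 'size': [19.8, 129.6], 'ang': 0.232, 'zmed': 90.7, 'mean': array([ 405.2, -203.5]), 'n': 7880}
t 23.9 pos [ 422.3 -201.3   87.8] close -4.496 tz [ 0.005 -0.003 -1.   ] rot 1.465 j6 -0.84 w 0.18
40 rows [-0.664, 0.443, -0.015, 0.0, 0.0, -0.458]
```

Request:
move_arm:
  deltas:
    - [[-0.26,0.94,-0.03,0,0,0],[-0.26,0.94,-0.03,0,0,0],[-0.26,0.94,-0.03,0,0,0],[-0.26,0.94,-0.03,0,0,0],[-0.26,0.94,-0.03,0,0,0],[-0.26,0.94,-0.03,0,0,0],[-0.26,0.94,-0.03,0,0,0],[-0.26,0.94,-0.03,0,0,0],[-0.26,0.94,-0.03,0,0,0],[-0.26,0.94,-0.03,0,0,0],[-0.26,0.94,-0.03,0,0,0],[-0.26,0.94,-0.03,0,0,0],[-0.26,0.94,-0.03,0,0,0],[-0.26,0.94,-0.03,0,0,0],[-0.26,0.94,-0.03,0,0,0],[-0.26,0.94,-0.03,0,0,0],[-0.26,0.94,-0.03,0,0,0],[-0.26,0.94,-0.03,0,0,0],[-0.26,0.94,-0.03,0,0,0],[-0.26,0.94,-0.03,0,0,0]]

```text
t: 25.55
tool_pos: [0.4412, 0.1902, 0.0962]
orientation: [-0.0, -0.108, 0.994, -0.0]
contact_force: [0.9, 0.0, 0.1]
width: 0.182
grip_force: 58.7
```

Request:
move_arm:
  deltas:
    - [[-0.26,0.94,0,0,0,0],[-0.26,0.94,0,0,0,0],[-0.26,0.94,0,0,0,0],[-0.26,0.94,0,0,0,0],[-0.26,0.94,0,0,0,0],[-0.26,0.94,0,0,0,0],[-0.26,0.94,0,0,0,0],[-0.26,0.94,0,0,0,0],[-0.26,0.94,0,0,0,0],[-0.26,0.94,0,0,0,0],[0,0,0,0,0,-0.95],[0,0,0,0,0,-0.95],[0,0,0,0,0,-0.95],[0,0,0,0,0,-0.95],[0,0,0,0,0,-0.95],[0,0,0,0,0,-0.95],[0,0,0,0,0,-0.95],[0,0,0,0,0,-0.95],[0,0,0,0,0,-0.95],[0,0,0,0,0,-0.95]]

```text
t: 27.22
tool_pos: [0.4517, 0.3839, 0.0961]
orientation: [-0.0, -0.471, 0.882, -0.0]
contact_force: [-0.6, -0.3, -0.4]
width: 0.177
grip_force: 58.7
```

```bash
python3 - <<'E'
from h import *
im,d,P=wrist(["proof_board"],"pics/w6.png")
E
python3 plan.py 452.2 380.7 90 3.253
```

```text
proof_board 0.61 [167.  90. 414. 330.] {'c': array([483.5, 384.3]), 'size': [121.0, 184.2], 'ang': -1.457, 'zmed': 12.2, 'mean': array([485.5, 346.2]), 'n': 12117}
t 27.3 pos [451.7 383.9  96.1] close -3.734 tz [-0. -0. -1.] rot 0.704 j6 -0.42 w 0.18
9 rows [0.017, -0.008, 0.034, 0.0, 0.0, -0.978]
```

View pics/w6.png

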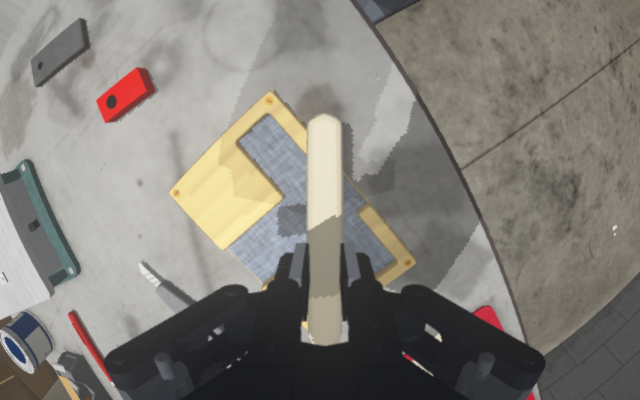

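The proof board is at (483.5, 384.3) with yaw 1.685, its long recess at image (310,190), under the held folder.

Request:
move_arm:
  deltas:
    - [[0,0,0,0,0,-0.98],[0,0,0,0,0,-0.98],[0,0,0,0,0,-0.98],[0,0,0,0,0,-0.98],[0,0,0,0,0,-0.98],[0,0,0,0,0,-0.98],[0,0,0,0,0,-0.98],[0,0,0,0,0,-0.98],[0,0,0,0,0,-0.98],[0,0,0.8,0,0,0],[0,0,0.8,0,0,0],[0,0,0.8,0,0,0],[0,0,0,0,0,0],[0,0,0,0,0,0]]

```text
t: 28.48
tool_pos: [0.4514, 0.3837, 0.0478]
orientation: [0.001, 0.745, -0.667, -0.0]
contact_force: [-0.4, -0.1, -0.2]
width: 0.18
grip_force: 58.7
```

```bash
python3 plan.py 453.7 380.9 7 3.256 4
```

```text
t 28.5 pos [451.4 383.7  47.8] close -3.032 tz [-0.002 -0.001 -1.   ] rot 0.005 j6 -1.12 w 0.18
4 rows [0.038, -0.025, 0.51, 0.0, 0.0, -0.015]
```

Request:
move_arm:
  deltas:
    - [[0.15,-0.1,0.5,0,0,0],[0,0,0.5,0,0,0],[0,0,0.5,0,0,0],[0,0,0.3,0,0,0],[0,0,0.2,0,0,0],[0,0,0,0,0,0],[0,0,0,0,0,0]]

```text
t: 29.07
tool_pos: [0.4541, 0.3813, 0.0081]
orientation: [0.0, 0.745, -0.667, -0.0]
contact_force: [-0.1, 0.0, 0.4]
width: 0.183
grip_force: 58.8
```

Request:
move_arm:
  deltas:
    - [[0,0,0,0,0,0],[0,0,0,0,0,0],[0,0,0,0,0,0],[0,0,0,0,0,0],[0,0,-0.3,0,0,0],[0,0,-0.7,0,0,0],[0,0,-1,0,0,0],[0,0,-1,0,0,0],[0,0,-1,0,0,0]]
  fingers: 0

```text
t: 29.82
tool_pos: [0.454, 0.3813, 0.0896]
orientation: [0.0, 0.745, -0.667, -0.0]
contact_force: [-0.6, 0.7, 0.1]
width: 0.499
grip_force: 0.0
```

```bash
python3 - <<'E'
from h import *
im,d,P=wrist(["bone_folder","proof_board"],"pics/w7.png",zlo=.008)
E
python3 plan.py 415 -2 100 1.571 30
```

```text
bone_folder 0.58 [307. 115. 338. 292.] {'c': array([455.5, 380.5]), 'size': [18.9, 142.4], 'ang': -1.446, 'zmed': 12.1, 'mean': array([455.9, 374.5]), 'n': 3995}
proof_board 0.63 [202.  88. 370. 310.] {'c': array([483.6, 384.6]), 'size': [120.7, 183.7], 'ang': -1.457, 'zmed': 12.2, 'mean': array([489.5, 356.6]), 'n': 15794}
t 30.0 pos [455.  381.9  90.2] close -3.03 tz [ 0.003  0.002 -1.   ] rot 1.459 j6 -1.13 w 0.5
30 rows [0.426, 0.56, -0.016, 0.0, 0.0, -0.608]
```

View pics/w7.png

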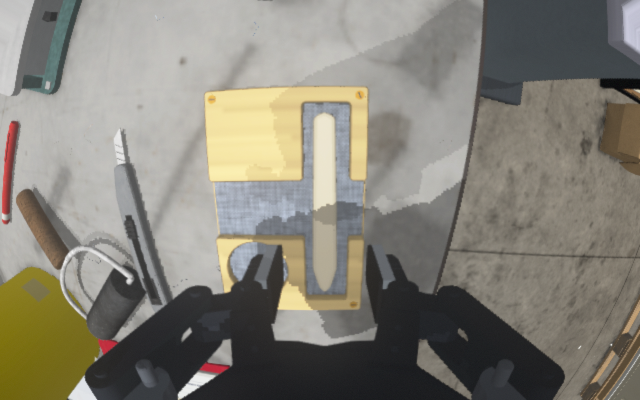

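The folder is seated at (325,205), and the round recess is at (258,260). Now the loupe.

Request:
move_arm:
  deltas:
    - [[0.94,0.2,0,0,0,0],[0.94,0.2,0,0,0,0],[0.94,0.2,0,0,0,0],[0.94,0.2,0,0,0,0],[0.94,0.2,0,0,0,0],[0.94,0.2,0,0,0,0],[0.94,0.2,0,0,0,0],[0.94,0.2,0,0,0,0],[0.94,0.2,0,0,0,0],[0.94,0.2,0,0,0,0],[0.94,0.2,0,0,0,0],[0.94,0.2,0,0,0,0],[0.94,0.2,0,0,0,0],[0.94,0.2,0,0,0,0],[0.94,0.2,0,0,0,0],[0.94,0.2,0,0,0,0],[0.94,0.2,0,0,0,0],[0.94,0.2,0,0,0,0],[0.94,0.2,0,0,0,0],[0.94,0.2,0,0,0,0]]
  fingers: -0.5

```text
t: 31.63
tool_pos: [0.4158, -0.0021, 0.0877]
orientation: [0.0, 0.745, -0.667, -0.001]
contact_force: [-0.5, -0.4, 0.3]
width: 0.746
grip_force: 0.0
```

```bash
python3 - <<'E'
from h import *
im,d,P=wrist(["loupe"],zlo=.037)
wrist(["loupe"],zlo=.005)
E
python3 plan.py 414.5 -3 12 3.253 5
```

```text
loupe 0.7 [298. 191. 353. 248.] {'c': array([415.7,  -2. ]), 'size': [35.5, 35.6], 'ang': 0.589, 'zmed': 38.1, 'mean': array([415.9,  -3.1]), 'n': 881}
loupe 0.65 [299. 190. 354. 248.] {'c': array([415.4,  -2.2]), 'size': [36.5, 37.2], 'ang': -1.5, 'zmed': 33.7, 'mean': array([415.9,  -4.2]), 'n': 2608}
t 31.8 pos [416.1  -1.4  87.8] close -3.032 tz [-0.001  0.    -1.   ] rot 0.001 j6 -1.89 w 0.75
5 rows [0.014, 0.018, 0.758, 0.0, 0.0, -0.003]
```

Request:
move_arm:
  deltas:
    - [[0.03,0.02,0.9,0,0,0],[0,0,1,0,0,0],[0,0,1,0,0,0],[0,0,0.6,0,0,0],[0,0,0.3,0,0,0],[0,0,0,0,0,0],[0,0,0,0,0,0]]

```text
t: 32.42
tool_pos: [0.4162, -0.0014, 0.0124]
orientation: [0.0, 0.746, -0.666, -0.0]
contact_force: [0.0, -0.4, -0.1]
width: 0.753
grip_force: 0.0
```

Request:
move_arm:
  deltas:
    - [[0,0,0,0,0,0],[0,0,0,0,0,0],[0,0,0,0,0,0],[0,0,0,0,0,0],[0,0,0,0,0,0],[0,0,0,0,0,0],[0,0,0,0,0,0],[0,0,-0.3,0,0,0],[0,0,-0.8,0,0,0],[0,0,-1,0,0,0],[0,0,-1,0,0,0],[0,0,-1,0,0,0],[0,0,0,0,0,0]]
  fingers: 1

```text
t: 33.5
tool_pos: [0.418, -0.0023, 0.0981]
orientation: [-0.001, 0.745, -0.667, 0.003]
contact_force: [0.4, -0.4, 0.8]
width: 0.414
grip_force: 59.9
```

```bash
python3 - <<'E'
from h import *
im,d,P=wrist(["loupe"],"pics/w8.png",zlo=.08)
E
python3 plan.py 504.4 439.1 90 3.256 24
```

```text
loupe 0.61 [283. 222. 364. 314.] {'c': array([420.6, -12.8]), 'size': [13.9, 34.4], 'ang': 0.147, 'zmed': 93.9, 'mean': array([420.3, -16. ]), 'n': 646}
t 33.6 pos [416.7  -2.   95.2] close -3.03 tz [ 0.002 -0.    -1.   ] rot 0.003 j6 -1.89 w 0.41
24 rows [-0.893, -0.285, 0.011, 0.0, 0.0, -0.001]
```

View pics/w8.png

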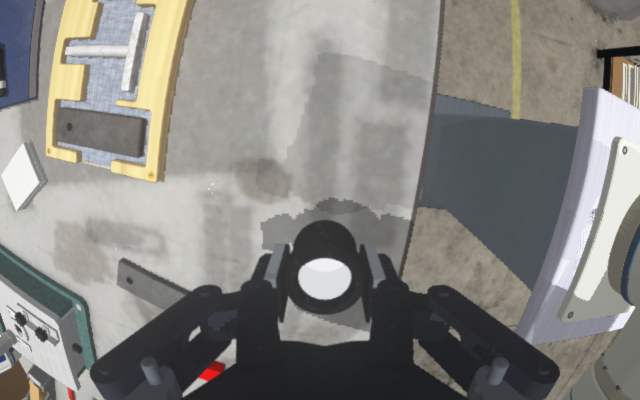

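The loupe is held upright at (325,275). Carrying it straight over; at y = 0.227 the tool passes about 0.19 m from the ball.

Request:
move_arm:
  deltas:
    - [[-0.9,-0.285,0,0,0,0],[-0.9,-0.285,0,0,0,0],[-0.9,-0.285,0,0,0,0],[-0.9,-0.285,0,0,0,0],[-0.9,-0.285,0,0,0,0],[-0.9,-0.285,0,0,0,0],[-0.9,-0.285,0,0,0,0],[-0.9,-0.285,0,0,0,0],[-0.9,-0.285,0,0,0,0],[-0.9,-0.285,0,0,0,0],[-0.9,-0.285,0,0,0,0],[-0.9,-0.285,0,0,0,0],[-0.9,-0.285,0,0,0,0],[-0.9,-0.285,0,0,0,0],[-0.9,-0.285,0,0,0,0],[-0.9,-0.285,0,0,0,0],[-0.9,-0.285,0,0,0,0],[-0.9,-0.285,0,0,0,0],[-0.9,-0.285,0,0,0,0],[-0.9,-0.285,0,0,0,0]]

```text
t: 35.27
tool_pos: [0.489, 0.3692, 0.093]
orientation: [0.001, 0.745, -0.667, -0.0]
contact_force: [0.7, -0.4, -0.5]
width: 0.412
grip_force: 59.9
```

Request:
move_arm:
  deltas:
    - [[-0.9,-0.285,0,0,0,0],[-0.9,-0.285,0,0,0,0],[-0.9,-0.285,0,0,0,0],[-0.8,-0.25,0,0,0,0],[0,0,0.7,0,0,0],[0,0,0.7,0,0,0],[0,0,0.5,0,0,0],[0,0,0,0,0,0],[0,0,0,0,0,0]]

```text
t: 36.02
tool_pos: [0.5031, 0.4401, 0.0553]
orientation: [0.001, 0.745, -0.667, -0.0]
contact_force: [0.1, -0.5, 0.0]
width: 0.416
grip_force: 59.9
```

```bash
python3 plan.py 504.4 439.8 17 3.256 5
```

```text
t 36.0 pos [503.1 440.1  55.3] close -3.03 tz [-0.002 -0.001 -1.   ] rot 0.003 j6 -1.09 w 0.42
5 rows [0.004, -0.013, 0.383, 0.0, 0.0, -0.008]
```

Request:
move_arm:
  deltas:
    - [[0,-0.06,0.5,0,0,0],[0,0,0.5,0,0,0],[0,0,0.4,0,0,0],[0,0,0.3,0,0,0],[0,0,0.2,0,0,0],[0,0,0,0,0,0],[0,0,0,0,0,0]]

```text
t: 36.6
tool_pos: [0.5047, 0.4407, 0.0181]
orientation: [0.0, 0.745, -0.667, -0.0]
contact_force: [-0.2, 0.6, -1.9]
width: 0.412
grip_force: 60.0
```

```bash
python3 plan.py 504.4 439.8 16.6 3.256 1
```

```text
t 36.6 pos [504.7 440.7  18.1] close -3.03 tz [-0. -0. -1.] rot 0.003 j6 -1.09 w 0.41
1 rows [0.043, 0.021, 0.077, 0.0, 0.0, -0.035]
```

Request:
move_arm:
  deltas:
    - [[0,0,0.06,0,0,0],[0,0,0,0,0,0]]

```text
t: 36.77
tool_pos: [0.5049, 0.4408, 0.0174]
orientation: [-0.0, 0.745, -0.667, 0.0]
contact_force: [-0.5, -0.2, 2.2]
width: 0.412
grip_force: 60.2
```

Request:
move_arm:
  deltas:
    - [[0,0,0,0,0,0],[0,0,0,0,0,0],[0,0,0,0,0,0],[0,0,0,0,0,0],[0,0,0,0,0,0],[0,0,-0.5,0,0,0],[0,0,-1,0,0,0],[0,0,-1,0,0,0],[0,0,-1,0,0,0],[0,0,-1,0,0,0],[0,0,0,0,0,0]]
  fingers: -0.3

```text
t: 37.68
tool_pos: [0.5062, 0.4418, 0.1123]
orientation: [-0.003, 0.745, -0.667, 0.001]
contact_force: [0.2, 0.9, 1.5]
width: 0.647
grip_force: 0.0
```

```bash
python3 - <<'E'
from h import *
im,d,P=wrist(["loupe"],"pics/w9.png",zlo=.038)
im,d,P=wrist(["bone_folder","short_bar"],zlo=.009)
print(bot.read_state()["contact_force"])
cv2.imwrite("pics/end.png",bot.get_image("side")[0][:,:,::-1])
E
```

```text
loupe 0.69 [302. 180. 354. 235.] {'c': array([505.5, 441.1]), 'size': [36.3, 36.6], 'ang': -1.373, 'zmed': 41.7, 'mean': array([505.7, 440.3]), 'n': 1037}
bone_folder 0.67 [380.  49. 410. 228.] {'c': array([455.9, 381.4]), 'size': [20.0, 143.0], 'ang': -1.442, 'zmed': 12.1, 'mean': array([455.9, 379.8]), 'n': 3632}
[-0.23022513  0.31123074  0.28683684]
```

View pics/w9.png

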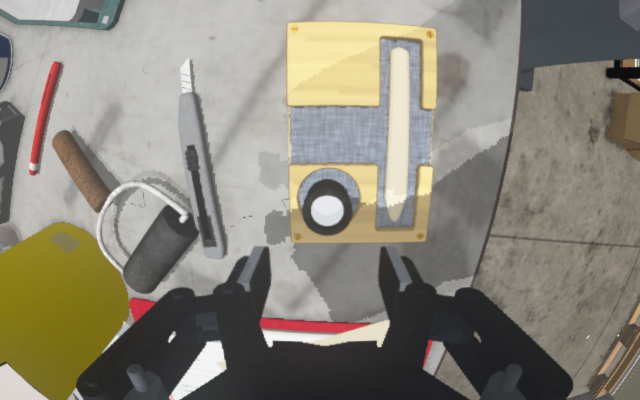

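View pics/end.png

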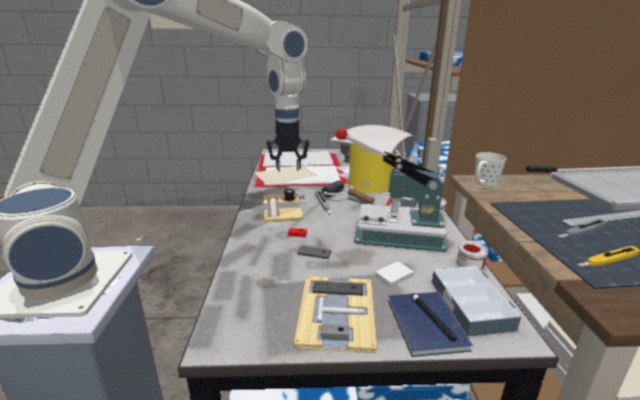

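The loupe's top is at 41.7 mm, so it stands fully down at (328,205) beside the seated folder (398,135). In the side view the lock-up kit is complete at (337,312), the short bar (314,252) and pad (394,273) are untouched, and the gripper is clear.

```bash
python3 -c "
from rig import bot
print(bot.job_done())"
```

```text
the job is handed in; nothing more can be done
None
```

Both kits are made up and handed in at about 38 s: the last camera checks showed all five tools down in their recesses, with the short bar and note pad where they were; no verdict came back.

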